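# Put the hand stamp away in the stay-lidded desk box

### The job

Put the hand stamp away in the blue desk box: lift the lid by its steel bar until the folding stay on its side snaps straight and locks, stand the stamp upright on the floor of the empty larger compartment, then push the orange knuckle to break the stay, take the bar again and lower the lid gently until it is fully shut. Do not force the lid or the stay (a lid or stay pulled or pushed too hard drags the stay's clamped foot along its rail), do not let the lid drop, and leave the other things on the desk where they are.

Things in the scene. Friction and masses are not known exactly. Their poses are not given: they have to be found in the camera images.
- box: fixed blue desk box, 190 mm (x) by 240 mm (y), walls 6 mm, rim 108 mm high, floor 5 mm thick. Origin: centre of its underside; z up, +x to its back (hinge side, away from the robot), +y to its left seen from the robot. A divider 85 mm high at y = -26 mm splits it; the smaller right part holds note pads. The folding stay lies outside the right (-y) wall, up to 183 mm from the middle
- lid (a joint): lid angle, rad: 0 shut, grows opening. Blue slab, 0.6 kg, 190 x 240 x 8 mm. The stay locks it somewhere from 1.25 to 1.47, depending on where its foot is clamped, so feel for the stop. Lifting takes 2 to 4 N at the bar. With the stay broken, hinge friction holds the lid where it is left above about 0.9; below 0.75 it falls if let go. Closing faster than 2.5 rad/s counts as dropping it
- lid_bar (a point): middle of the round steel bar that lifts the lid: 12 mm thick, 120 mm long along the box's y, held by arms at its ends (104 mm free between), 45 mm off the lid's front edge (39 mm clear gap) in the lid's plane, 235 mm from the hinge axis. Shut, it is 112 mm above the table in front of the box; locked, about 340 mm. It can turn in a light pinch, so the hand can point down throughout
- stay (a joint): knuckle angle of the stay, rad: about 0 (+-0.15) folded with the lid shut, 2.67 with its two links in line, 2.79 past straight on its stop: locked. The lid must be raised right up to where the links are in line; there it stops like a wall, and a spring snaps the knuckle over (fully when the pull eases). Pushed back below about 2.2 the stay stays broken; if less, it may spring back and lock again
- knuckle (a point): middle of the orange knuckle knob, 20 mm thick, 46 mm long along the box's y, 160 mm right (-y) of the box's middle; it turns about the stay's foot at 72 mm radius. Locked: 152 mm above the table, behind (+x) and above the foot at 46 degrees. To break the stay push it down and back along that arc: about 6 N. After 32 to 50 mm the lid sinks part-way and rests; further, it falls
- stay_foot (a point): pivot of the stay's lower link: steel foot with a brass screw on a rail on the outer face of the box's right (-y) wall, 100 mm above the table, 35 to 55 mm in front (-x) of the box's middle. It is only clamped: it slips along the rail if the bar is forced with more than about 15 N against the locked stay, either way. It must not be dragged more than 2 mm
- stamp: loose hand stamp standing upright left or right of the box, 92 mm high, 0.08 to 0.17 kg: black block 58 x 32 x 36 mm with a red foot, thin steel neck, and a round wooden handle 28 mm thick from 50 to 92 mm height. Origin: centre of its underside, z up along the handle
- tape: loose roll of clear tape lying flat, 90 mm across, 24 mm high; stays on the table
- stapler: loose red and black stapler, 140 x 36 x 50 mm; stays on the table
- pen_cup: loose dark cup with pens, 76 mm across, cup 100 mm and pens 150 mm high; stays on the table
- bay (a point): middle of the floor of the empty larger compartment, 5 mm above the table, 45 mm left (+y) of the box's middle. The compartment is 138 mm along y and 178 mm along x; the rim stands 103 mm above this point. Axes as the box
- lid_hinge (a point): middle of the lid's hinge axis, which runs along the box's y on the back rim: box x = +95 mm, y = 0, 112 mm above the table. Axes as the box
There are look-alikes about, which are no part of the job. What is shaped like the stamp but purple or yellow is not meant.

How it is judged (in metres and radians):
On the way, in this order (a step that is already met when the one before it is completed fails the run):
1. the lid is up and its stay has gone past straight and locked (value of joint stay above 2.72 rad), for 0.3 s.
2. the stamp stands upright on the floor of the larger compartment, let go, with the stay still locked (x of stamp in the frame of box between -0.08 and 0.08 m and y of stamp in the frame of box between -0.012 and 0.105 m and z of stamp in the frame of box below 0.015 m and angle between stamp's own z axis and vertical below 0.25 rad and linear speed of stamp below 0.02 m/s and value of joint stay above 2.72 rad and contact force between the fingers and stamp below 0.1 N), for 0.2 s.
3. the stay is broken (value of joint stay below 2.2 rad), for 0.2 s.
At the end, for the whole second after the job is handed in: the lid is fully shut (within 0.04 rad) and at rest, and the stamp stands upright (within 0.25 rad), still, on the floor of the larger compartment (x of stamp in the frame of box between -0.08 and 0.08 m and y of stamp in the frame of box between -0.012 and 0.105 m and z of stamp in the frame of box below 0.015 m and angle between stamp's own z axis and vertical below 0.25 rad and linear speed of stamp below 0.02 m/s and value of joint lid below 0.04 rad and velocity of joint lid between -0.05 and 0.05 rad/s); the robot touches nothing.
It fails at once if the stay's foot is dragged more than 2 mm along its rail by forcing the lid or the stay (distance of stay_foot from where it was at the start of the episode above 0.002 m).
It fails at once if the lid is dropped (closes faster than 2.5 rad/s) (velocity of joint lid below -2.5 rad/s).
It fails at once if the tape, stapler or pen cup is moved more than 3 cm (distance of any of tape, stapler, pen_cup from where it was at the start of the episode above 0.03 m).
It also fails if it takes over 72 s, if anything falls off the work surface, if the arm or the gripper's body presses on something with over 40 N, if the wrist force passes 120 N, or if a joint passes its speed limit or range.

### The arm

A 6-joint arm with a two-finger parallel gripper is mounted at the origin on the work surface. World frame = base frame: x ahead of the robot, y to its left, z up, the work surface at z = 0. Lengths are in m, angles in degrees, forces in N, time in s.
With the tool pointing down it reaches from about 0.3 to 0.75 m from the base axis. Payload 8.5 kg.
Tool frame: the origin (TCP) lies at the very end of the fingers, on their centre line; the grasp point (between the pads) lies 19 mm behind it; z points along the fingers, y is the line along which they close (so a half turn about z gives the same grasp; the last joint's range is limited). The gripper opens to 85 mm and grips with 20 to 120 N. Pads are 22 mm wide; open, the fingers measure 114 mm over their backs; the gripper's body (76 mm by 85 mm) begins 54 mm behind the grasp point. The pads swing forward as they close: fully open they stand 13 mm farther back than shut.
Start: joints at [52.695, 21.807, 74.336, -0, 83.858, -12.336], TCP at [0.232, 0.499, 0.231] pointing down, gripper open.
Joint ranges: [-178.18, 178.18], [-50.72, 133.34], [12.68, 142.11], [-81.47, 261.47], [9.98, 163.14], [-165.26, 165.26]. Speed limits (degrees/s): [136.94, 136.94, 180, 180, 180, 180].

### API

Orientations are given as a 3x3 rotation matrix whose columns are the frame's x, y, z axes.
In Python, from rig import env gives the robot as it stands.
- The arm moves only by the tool move_arm, never from a script. Its argument "plan" is a list of rows, each a list of 7 numbers: the turn, a rotation vector about the tool's x, y, z in degrees, then the shift along the tool's x, y, z in cm, then the gripper command: -1 is shut, 1 is fully open, values between are in proportion. In form: [[ax, ay, az, tx, ty, tz, jaw], ...]. A call has 1 to 5 rows; each row is the pose to reach, as a shift and turn from the pose commanded when the call began, along the tool's axes at that moment; what a row does not reach only later rows make up. A row lasts 1/10 s, in which the tool goes at most 50 mm and 8.59 degrees, less where a joint would pass 70% of its speed; a pose out of reach is approached as far as the arm can. A call with a gripper value outside its range is refused whole. The fingers move at their own pace and stop on an object; "squeeze" is the grip in N (left out, the last holds). Time passes only in rows, so rows that repeat a pose let the fingers close. It gives the time, the measured TCP pose, the force, the opening and the grip force at its end, in the units of the state.
- env.observe(): the state, without advancing time (a new reading comes with each control period).
- env.get_image(name): name is "side" or "top" or "wrist"; returns a dict with "color" (400x640x3 uint8, red, green, blue), "fov_y" (degrees; the focal length in pixels is half the picture's height over the tangent of half this angle, whatever the lens; pixels are square), "cx", "cy" (the principal point, pixels), "distortion" ([k1, k2, p1, p2, k3] as OpenCV has them; the pictures are not rectified), "R" (3x3) and "t" (3): a world point X has camera coordinates R X + t. Camera axes: x right, y down, z forward; pixel columns grow to the right and rows downward; lengths in m; the calibration is good to about 2 mm. A picture is of the moment at which its call begins. There is no depth.
- env.close_job(): hands the job in; it is judged then, once.
Trained networks look in a picture, given as the dict that the camera call returned (one of the last four; its "shot" number tells which), for a name from the list of things; names that differ only in an ending like _2 or _b are one class to them, and where a whole thing is asked for, a point or a joint stands for the part that bears it (a point fixed in the world has none). Each returns a list of dicts, best first, with "conf" (0 to 1); they miss things now and then, are a little off and sometimes report something else, mostly with a low value. They report only what shows in the picture. A call takes as long as a camera call. They do not tell look-alikes from the thing itself.
- env.outline_of(target, picture): "mask" (400x640 bool, what is visible of it) and "bbox" ([centre column, centre row, width, height] in pixels, round what is visible of it).
- env.tip_of(target, picture): "pixel" ([column, row] in pixels: a listed point, or the origin of a listed thing).
The state is a dict: "time_s": time; "q": joint angles; "qvel": joint speeds; "joint_efforts": joint torques, N m; "position": TCP position; "tool_rot": TCP orientation; "ft_force": force on the tool from outside, world axes, zero at the start; "wrist_torque": the same for the moment, N m; "grip_width": finger opening in m; "gripper_force": force on a finger pad.
Only numpy, scipy, OpenCV 4.12 (cv2) and the standard library are available. Lean on these libraries where they do the work, as an engineer would, in place of code of your own. Each camera call takes 0.05 s, during which the arm holds its last target. There are 200 camera calls.

## Working session

There is one attempt and no reset: what is moved stays moved. The work goes in short steps, Python scripts to look and compute and a tool call to move; the robot and the scene stay as the last step left them, time stands still between calls to the robot, and variables do not carry over. Pictures are saved under pics/ and viewed, at most 13 in all, crops included, and the job is handed in when it is done.

Besides the shell and the picture viewer there is one more tool, called after "Request:" as name(argument=value, ...) on one line, values as JSON. move_arm: Moves the arm, as the interface text tells. Its arguments: {"type":"object","properties":{"plan":{"type":"array"},"squeeze":{"type":"number"}},"required":["plan"]}

```bash
mkdir -p pics; ls; cat > h.py <<'E'
import numpy as np, cv2
from rig import env
def K(p):
    f=200/np.tan(np.radians(p["fov_y"])/2); return np.array([[f,0,p["cx"]],[0,f,p["cy"]],[0,0,1.]])
def ray(p,px):
    u=cv2.undistortPoints(np.array([[px]],float),K(p),np.array(p["distortion"],float))[0,0]
    R=np.array(p["R"]);t=np.array(p["t"]); d=R.T@np.array([u[0],u[1],1]); return -R.T@t, d/np.linalg.norm(d)
def atz(p,px,z):
    o,d=ray(p,px); return o+d*(z-o[2])/d[2]
def tri(obs):
    A=0;b=0
    for p,px in obs:
        o,d=ray(p,px);M=np.eye(3)-np.outer(d,d);A=A+M;b=b+M@o
    return np.linalg.solve(A,b)
def proj(p,X):
    R=np.array(p["R"]);r,_=cv2.Rodrigues(R)
    return cv2.projectPoints(np.atleast_2d(np.array(X,float)),r,np.array(p["t"],float),K(p),np.array(p["distortion"],float))[0][:,0]
def save(p,name,crop=None,s=1):
    im=p["color"]
    if crop: im=im[crop[1]:crop[3],crop[0]:crop[2]]
    cv2.imwrite("pics/"+name,cv2.resize(im[:,:,::-1],None,fx=s,fy=s))
E
python3 - <<'E'
from h import *
P={n:env.get_image(n) for n in("side","top")}
for n,p in P.items():
    save(p,n+"0.png")
    print(n,p["fov_y"],-np.array(p["R"]).T@p["t"])
    for th in ["lid_bar","knuckle","stay_foot","stamp","tape","stapler","pen_cup","lid_hinge","box","bay"]:
        print(th,[(np.round(d["pixel"],1).tolist(),round(d["conf"],2)) for d in env.tip_of(th,p)][:4])
s=env.observe();print(s["time_s"],s["position"],s["tool_rot"],s["ft_force"],s["grip_width"])
E
```

```text
pics
side 51.09320524144874 [ 0.46696718 -0.86470387  0.91572492]
lid_bar [([284.5, 213.2], 0.95)]
knuckle [([347.0, 264.8], 0.5)]
stay_foot [([337.7, 237.7], 0.62)]
stamp [([305.6, 336.5], 0.98), ([327.7, 376.7], 0.84), ([260.5, 372.8], 0.75), ([293.4, 304.2], 0.63)]
tape [([278.9, 154.1], 0.62), ([286.3, 210.8], 0.49)]
stapler [([326.6, 138.9], 0.72)]
pen_cup [([377.1, 346.1], 0.86)]
lid_hinge [([363.9, 191.2], 0.63)]
box [([335.5, 227.8], 0.76)]
bay []
top 42.09395010933562 [ 0.36671721 -0.04267416  1.83485917]
lid_bar [([331.2, 209.4], 0.91)]
knuckle [([370.7, 171.7], 0.65), ([332.9, 208.2], 0.57)]
stay_foot [([362.7, 172.0], 0.58)]
stamp [([438.3, 245.7], 0.6), ([451.7, 201.2], 0.58), ([421.4, 208.7], 0.47)]
tape [([220.5, 204.3], 0.56)]
stapler [([198.5, 154.7], 0.57)]
pen_cup [([431.7, 163.4], 0.74)]
lid_hinge [([319.3, 140.3], 0.76)]
box [([326.9, 167.9], 0.94), ([199.4, 157.5], 0.51)]
bay []
1.1 [0.23216655 0.49857622 0.23132588] [[-9.06538070e-01  4.22124066e-01 -9.26491099e-06]
 [ 4.22124066e-01  9.06538070e-01  8.92897016e-06]
 [ 1.21681277e-05  4.18350948e-06 -1.00000000e+00]] [ 0.45520208  0.51065614 -1.18188205] 0.08550070172992424
```

View pics/side0.png

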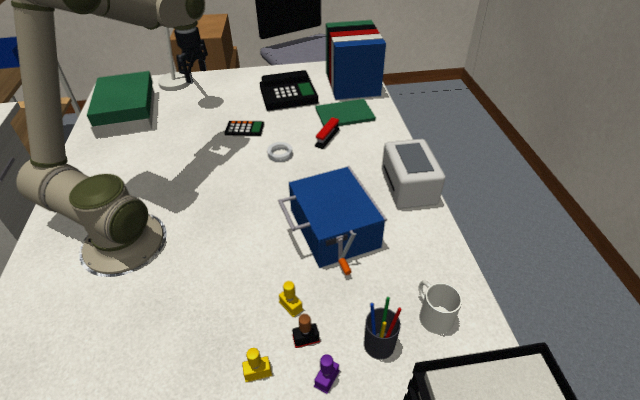

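View pics/top0.png

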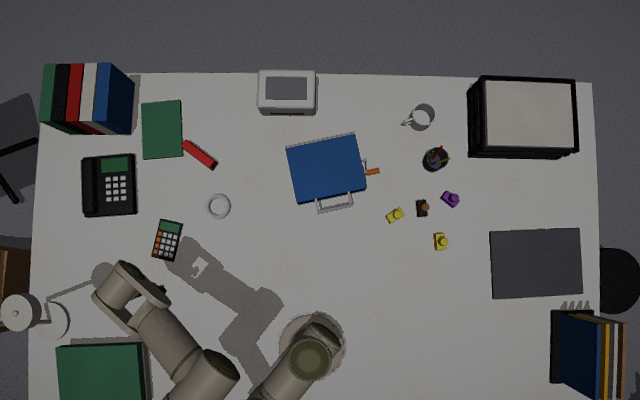

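Side picture: the black stamp with the wooden handle is at (306,336). Its look-alikes are yellow at (291,300) and (256,366) and purple at (327,375). In the top picture the stamp is at (422,208), with yellow at (395,215) and (440,241) and purple at (451,199). I choose the black block with the brown handle. The box is at (335,215) side and (327,168) top, with the bar at the front and the orange knuckle on its right.

```bash
python3 - <<'E'
from h import *
s=env.get_image("side");t=env.get_image("top")
# lid rect in top
hsv=cv2.cvtColor(t["color"],cv2.COLOR_RGB2HSV)
m=cv2.inRange(hsv,(100,120,40),(125,255,255));m[:110]=0;m[230:]=0;m[:,:265]=0;m[:,390:]=0
c=max(cv2.findContours(m,0,2)[0],key=cv2.contourArea);r=cv2.minAreaRect(c)
B=np.array([atz(t,q,.116) for q in cv2.boxPoints(r)]);print("lid corners",B.round(4).tolist(),r)
print([np.linalg.norm(B[i]-B[i-1]).round(4) for i in range(4)], B.mean(0))
for th,pt,ps in [("bar",(331.2,209.4),(284.5,213.2)),("knuckle",(370.7,171.7),(347,264.8)),("foot",(362.7,172),(337.7,237.7)),("hinge",(319.3,140.3),(363.9,191.2)),("tape",(220.5,204.3),(278.9,154.1)),("stapler",(198.5,154.7),(326.6,138.9)),("cup",(431.7,163.4),(377.1,346.1))]:
    print(th,tri([(t,pt),(s,ps)]).round(4))
print("stamp",atz(s,(305.6,336.5),0),atz(t,(421.4,208.7),0.0), tri([(t,(421.4,208.7)),(s,(305.6,336.5))]))
save(s,"stamp1.png",(270,270,390,400),4)
E
```

```text
lid corners [[0.6753, 0.096, 0.116], [0.7308, -0.1385, 0.116], [0.5469, -0.1794, 0.116], [0.4927, 0.0522, 0.116]] ((325.78533935546875, 167.83169555664062), (55.7347412109375, 71.589111328125), 77.90524291992188)
[np.float64(0.1878), np.float64(0.241), np.float64(0.1884), np.float64(0.2379)] [ 0.61143028 -0.04245126  0.116     ]
bar [ 0.4742 -0.0629  0.1047]
knuckle [ 0.6185 -0.2009  0.0244]
foot [ 0.6025 -0.1671  0.0991]
hinge [ 0.7048 -0.0189  0.1125]
tape [0.4853 0.3281 0.0089]
stapler [ 0.6684  0.4215 -0.0134]
cup [ 0.6523 -0.423  -0.0038]
stamp [ 0.4914291  -0.37550445  0.        ] [ 0.48723942 -0.38436015  0.        ] [ 0.48878787 -0.38204613  0.01188128]
```

View pics/stamp1.png

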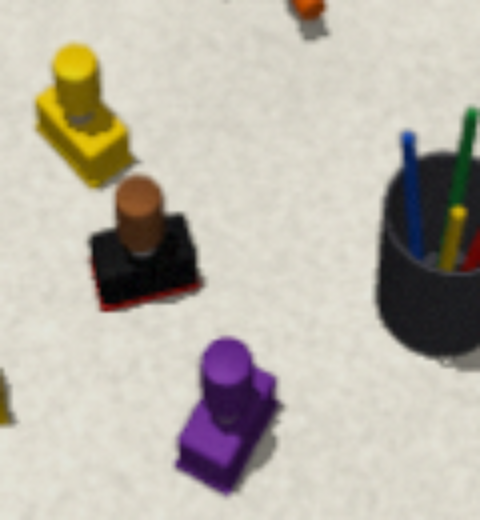

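The crop confirms it: black block with red foot and brown handle at (306,336), yellow upper left, purple lower right. Box yaw is about 13.4°, centre about (0.611, -0.042). I'll write a helper for moves in box coordinates.

```bash
cat >> h.py <<'E'
from scipy.spatial.transform import Rotation as Ro
YAW=np.radians(13.4); C=np.array([.6114,-.0425,0]); RB=Ro.from_euler('z',YAW).as_matrix()
def w(b): return C+RB@np.array(b,float)
def b(X): return RB.T@(np.array(X)-C)
def Rtool(psi=0,tilt=0): # psi: tool y yaw from box x (deg); tilt: tool z leaning to +x box
    y=Ro.from_euler('z',psi,degrees=True).as_matrix()@RB
    T=np.column_stack([y[:,1],y[:,0],[0,0,-1]])
    return Ro.from_rotvec(-np.radians(tilt)*RB[:,1]).as_matrix()@T
def row(X,R,s=None):
    s=s or env.observe(); R0=np.array(s["tool_rot"])
    return np.r_[Ro.from_matrix(R0.T@R).as_rotvec(degrees=True),R0.T@(np.array(X)-s["position"])*100].round(2)
def st():
    s=env.observe();print("t",round(s["time_s"],2),"box",b(s["position"]).round(4),"w",np.round(s["position"],4),"F",(RB.T@s["ft_force"]).round(2),"gw",round(s["grip_width"],4),"gf",round(s["gripper_force"],2),"q",np.round(s["q"],1));return s
E
python3 - <<'E'
from h import *
st();print(row(w([-.14,.005,.2]),Rtool())); print(Rtool(0,30).round(2), b([.489,-.382,0]))
E
```

```text
t 1.2 box [-0.2435  0.6142  0.2313] w [0.2322 0.4986 0.2313] F [-0.17  0.35  0.66] gw 0.0853 gf 0.0 q [ 52.7  21.8  74.3  -0.   83.9 -12.3]
[  0.    -0.    51.63 -45.93 -41.34   3.13]
[[-0.23  0.84  0.49]
 [ 0.97  0.2   0.12]
 [-0.    0.5  -0.87]] [-0.19774618 -0.30189147  0.        ]
```

Request:
move_arm(plan=[[0,0,8,-3.6,-3.2,0,1],[0,0,16,-7.2,-6.4,0,1],[0,0,24,-10.8,-9.6,0,0.5],[0,0,32,-14.4,-12.8,0,0],[0,0,40,-18,-16,0,-0.1]])

```text
time_s: 1.7
position: [0.3281, 0.2759, 0.2315]
tool_rot: [[-0.418, 0.908, 0.001], [0.908, 0.418, 0.0], [-0.0, 0.001, -1.0]]
ft_force: [0.9, -0.1, 0.7]
grip_width: 0.044
gripper_force: 0.0
```

```bash
python3 - <<'E'
from h import *
st();print(row(w([-.14,.005,.2]),Rtool()))
E
```

```text
t 1.7 box [-0.2018  0.3753  0.2315] w [0.3281 0.2759 0.2315] F [ 0.88 -0.35  0.66] gw 0.044 gf 0.0 q [24.1  9.5 92.  -0.  78.5 -0.6]
[  0.04  -0.    11.33 -37.53  -1.22   3.15]
```

Request:
move_arm(plan=[[0,0,3,-4.7,-0.2,0.4,-0.1],[0,0,6,-9.4,-0.4,0.8,-0.1],[0,0,9,-14,-0.5,1.2,-0.1],[0,0,11.3,-18.7,-0.6,1.6,-0.1],[0,0,11.3,-23.4,-0.8,2,-0.1]])

```text
time_s: 2.2
position: [0.4201, 0.0602, 0.2114]
tool_rot: [[-0.236, 0.972, 0.001], [0.972, 0.236, -0.0], [-0.0, 0.001, -1.0]]
ft_force: [1.0, 0.0, 0.2]
grip_width: 0.0384
gripper_force: 0.0
```

```bash
python3 - <<'E'
from h import *
st();print(row(w([-.14,.005,.2]),Rtool()))
E
```

```text
t 2.2 box [-0.1623  0.1443  0.2114] w [0.4201 0.0602 0.2114] F [ 1.01 -0.22  0.2 ] gw 0.0384 gf 0.0 q [ -7.9  10.2  94.7   0.   75.  -21.6]
[ 5.000e-02  1.000e-02  2.600e-01 -1.394e+01  2.170e+00  1.150e+00]
```

Request:
move_arm(plan=[[0,0,0.1,-4.7,0.7,0.4,-0.1],[0,0,0.2,-9.3,1.4,0.8,-0.1],[0,0,0.3,-13.9,2.2,1.2,-0.1],[0,0,0.3,-13.9,2.2,1.2,-0.1]])

```text
time_s: 2.6
position: [0.4755, -0.0721, 0.1986]
tool_rot: [[-0.227, 0.974, 0.0], [0.974, 0.227, -0.001], [-0.001, -0.0, -1.0]]
ft_force: [0.5, 0.7, -0.1]
grip_width: 0.0386
gripper_force: 0.0
```

```bash
python3 - <<'E'
from h import *
s=st();p=env.get_image("wrist");t=env.get_image("top");sd=env.get_image("side")
print(row(w([-.14,.005,.093]),Rtool(),s))
d=env.tip_of("lid_bar",p);print([(x["pixel"],x["conf"]) for x in d])
for x in d[:1]: print(b(atz(p,x["pixel"],.112)))
m=env.outline_of("lid_bar",p);print([(x["bbox"],x["conf"]) for x in m])
print(proj(p,[w([-.14,yy,.112]) for yy in(-.06,0,.06)]+[w([-.095,yy,.116]) for yy in(-.06,0,.06)]))
save(p,"w2.png")
E
```

```text
t 2.6 box [-0.139   0.0027  0.1986] w [ 0.4755 -0.0721  0.1986] F [ 0.62  0.55 -0.09] gw 0.0386 gf 0.0 q [-22.7  16.6  88.2  -0.   75.2 -35.9]
[-0.    0.05 -0.25  0.24 -0.1  10.56]
[([323.1, 207.2], 0.88)]
[-0.13954159  0.00080163  0.112     ]
[([476.5, 193.2, 317.5, 293.1], 0.92)]
[[322.77576205 271.54282647]
 [322.55544482 208.11278058]
 [322.29545636 134.92921754]
 [373.58271632 273.63018895]
 [377.12514307 209.37507237]
 [381.0123528  135.07180349]]
```

View pics/w2.png

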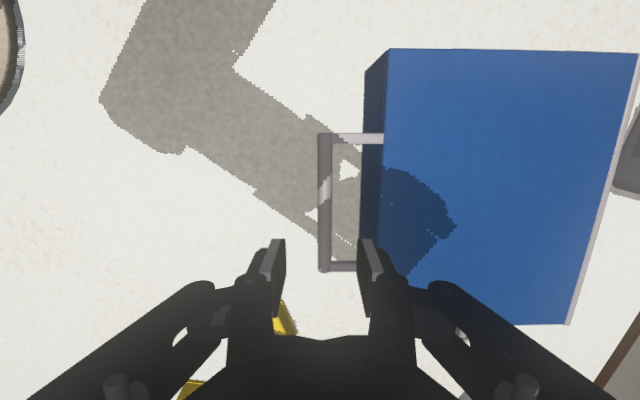

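Wrist view: the bar is vertical at column 325 (rows 135–270), midway between the fingers, and it agrees with my model. I'll descend and pinch.

Request:
move_arm(plan=[[0,0,0,0.1,-0.1,4,-0.1],[0,0,0,0.1,-0.1,8,-0.1],[0,0,0,0.1,-0.1,10.5,-0.1],[0,0,0,0.1,-0.1,10.5,-0.1]], squeeze=20)

```text
time_s: 3.25
position: [0.4711, -0.0653, 0.0922]
tool_rot: [[-0.234, 0.972, -0.005], [0.972, 0.234, 0.002], [0.003, -0.005, -1.0]]
ft_force: [0.7, -0.2, -0.2]
grip_width: 0.0383
gripper_force: 0.0
```

Request:
move_arm(plan=[[0,0,0,0,0,0,-0.6],[0,0,0,0,0,0,-0.9],[0,0,0,0,0,0,-1],[0,0,0,0,0,0,-1]], squeeze=20)

```text
time_s: 3.65
position: [0.477, -0.0659, 0.097]
tool_rot: [[-0.232, 0.973, 0.012], [0.973, 0.232, 0.0], [-0.002, 0.012, -1.0]]
ft_force: [16.3, 11.7, -3.6]
grip_width: 0.011
gripper_force: 23.9
```

```bash
python3 - <<'E'
from h import *
s=st();print(s["tool_rot"])
E
```

```text
t 3.65 box [-0.1362  0.0084  0.097 ] w [ 0.477  -0.0659  0.097 ] F [18.61  7.62 -3.64] gw 0.011 gf 23.92 q [-22.2  23.6  97.2   0.3  58.6 -35.7]
[[-2.31952756e-01  9.72651458e-01  1.21268580e-02]
 [ 9.72723919e-01  2.31965629e-01  3.53452734e-04]
 [-2.46922793e-03  1.18780692e-02 -9.99926404e-01]]
```

Request:
move_arm(plan=[[0,0,0,0,0.25,0,-1],[0,0,0,0,0.5,0,-1],[0,0,0,0,0.5,0,-1]])

```text
time_s: 3.95
position: [0.477, -0.0658, 0.0959]
tool_rot: [[-0.233, 0.972, -0.001], [0.972, 0.233, -0.001], [-0.001, -0.001, -1.0]]
ft_force: [-6.2, -1.2, 8.2]
grip_width: 0.0107
gripper_force: 24.7
```

```bash
python3 - <<'E'
from h import *
s=st();print(s["tool_rot"],s["wrist_torque"],b(s["position"]-.019*np.array(s["tool_rot"])[:,2]))
E
```

```text
t 3.95 box [-0.1361  0.0085  0.0959] w [ 0.477  -0.0658  0.0959] F [-6.33  0.25  8.23] gw 0.0107 gf 24.66 q [-21.9  23.9  96.7  -0.1  59.3 -35.4]
[[-2.33142244e-01  9.72442426e-01 -6.50472152e-04]
 [ 9.72442073e-01  2.33141330e-01 -1.23900964e-03]
 [-1.05321360e-03 -9.21411975e-04 -9.99999021e-01]] [-0.13814771  1.08581293  0.07665859] [-0.13608626  0.00847154  0.11486674]
```

Request:
move_arm(plan=[[0,0,0,0,0.0,-2.65,-1],[0,0,0,0,0.37,-4.97,-1],[0,0,0,0,0.95,-7.24,-1],[0,0,0,0,1.75,-9.45,-1],[0,0,0,0,2.78,-11.57,-1]])

```text
time_s: 4.45
position: [0.5061, -0.0589, 0.212]
tool_rot: [[-0.232, 0.973, 0.005], [0.973, 0.232, 0.0], [-0.001, 0.005, -1.0]]
ft_force: [16.0, 1.3, -12.4]
grip_width: 0.0111
gripper_force: 22.6
```

```bash
cat >> h.py <<'E'
H=np.array([.0989,.112])
def lid():
    s=st(); g=b(s["position"]-.016*np.array(s["tool_rot"])[:,2]); d=g[[0,2]]-H
    th=np.arctan2(d[1],-d[0]); F=RB.T@np.array(s["ft_force"]); 
    print("theta",th.round(3),"r",np.hypot(*d).round(4),"Frad",(F[[0,2]]@d/np.hypot(*d)).round(1),"Ftan",(F[0]*np.sin(th)+F[2]*np.cos(th)).round(1)); return th
E
python3 -c "
from h import *
lid()"
```

```text
t 4.45 box [-0.1063  0.0085  0.212 ] w [ 0.5061 -0.0589  0.212 ] F [ 15.82  -2.47 -12.39] gw 0.0111 gf 22.64 q [-20.   18.5  82.8   0.1  78.4 -33.5]
theta 0.514 r 0.2357 Frad -19.9 Ftan -3.0
```

Request:
move_arm(plan=[[0,0,0,0,1.58,-1.8,-1],[0,0,0,0,3.0,-3.67,-1],[0,0,0,0,4.6,-5.39,-1],[0,0,0,0,6.37,-6.94,-1],[0,0,0,0,8.28,-8.3,-1]])

```text
time_s: 4.95
position: [0.5842, -0.0405, 0.297]
tool_rot: [[-0.231, 0.973, 0.001], [0.973, 0.231, -0.003], [-0.003, 0.0, -1.0]]
ft_force: [-6.1, -4.6, 7.1]
grip_width: 0.0113
gripper_force: 23.8
```

```bash
python3 -c "
from h import *
lid()
p=env.get_image('side')
for n in ('knuckle','stay_foot','lid_bar'): print(n,[(x['pixel'],x['conf']) for x in env.tip_of(n,p)])
print(proj(p,[w([-.0377+.004,-.16,.1]),w([.0123+.004,-.16,.152])]))"
```

```text
t 4.95 box [-0.026   0.0083  0.297 ] w [ 0.5842 -0.0405  0.297 ] F [-6.97 -3.06  7.14] gw 0.0113 gf 23.77 q [-15.5  23.5  60.9  -0.1  95.5 -28.9]
theta 1.015 r 0.2366 Frad 9.7 Ftan -2.1
knuckle [([372.1, 240.6], 0.76), ([364.7, 188.6], 0.2)]
stay_foot [([339.4, 239.7], 0.88), ([371.5, 236.4], 0.74)]
lid_bar [([325.1, 142.2], 0.78)]
[[345.06937354 248.48203483]
 [364.27411251 228.92759822]]
```

Request:
move_arm(plan=[[0,0,0,0,0.9,-0.78,-1],[0,0,0,0,1.94,-1.34,-1],[0,0,0,0,3.0,-1.85,-1],[0,0,0,0,4.08,-2.3,-1],[0,0,0,0,4.08,-2.3,-1]])

```text
time_s: 5.65
position: [0.6254, -0.0307, 0.3187]
tool_rot: [[-0.232, 0.973, 0.004], [0.973, 0.232, -0.002], [-0.003, 0.004, -1.0]]
ft_force: [0.5, -1.6, 5.4]
grip_width: 0.0111
gripper_force: 23.3
```

```bash
python3 -c "
from h import *
lid()"
```

```text
t 5.65 box [0.0164 0.0082 0.3187] w [ 0.6254 -0.0307  0.3187] F [ 0.07 -1.7   5.4 ] gw 0.0111 gf 23.32 q [-13.6  27.7  50.6  -0.  101.5 -27. ]
theta 1.216 r 0.2375 Frad 5.0 Ftan 1.9
```

Request:
move_arm(plan=[[0,0,0,0,0.33,-0.2,-1],[0,0,0,0,0.66,-0.3,-1],[0,0,0,0,1.0,-0.42,-1],[0,0,0,0,1.0,-0.42,-1]])

```text
time_s: 6.05
position: [0.6346, -0.0285, 0.3219]
tool_rot: [[-0.232, 0.973, 0.002], [0.973, 0.232, -0.001], [-0.002, 0.002, -1.0]]
ft_force: [-1.7, -1.4, 6.8]
grip_width: 0.0111
gripper_force: 23.4
```

```bash
python3 -c "
from h import *
lid()
p=env.get_image('side')
for n in ('knuckle','stay_foot'): print(n,[(x['pixel'],x['conf']) for x in env.tip_of(n,p)])
print(proj(p,[w([-.034+.072*np.cos(a),-.16,.1+.072*np.sin(a)]) for a in np.radians([10,20,30,40,46,50])]))"
```

```text
t 6.05 box [0.0258 0.0083 0.3219] w [ 0.6346 -0.0285  0.3219] F [-1.93 -0.94  6.8 ] gw 0.0111 gf 23.42 q [-13.2  28.8  48.2  -0.  102.9 -26.6]
theta 1.258 r 0.2375 Frad 7.1 Ftan 0.3
knuckle [([371.9, 233.0], 0.55)]
stay_foot [([337.5, 237.9], 0.83)]
[[370.65719724 237.11426624]
 [369.84145889 234.30570894]
 [368.24841278 231.88247673]
 [365.90686242 229.93050422]
 [364.16450326 229.01723848]
 [362.87204195 228.52461781]]
```

Request:
move_arm(plan=[[0,0,0,0,0.35,-0.2,-1],[0,0,0,0,0.7,-0.3,-1],[0,0,0,0,1.0,-0.38,-1],[0,0,0,0,1.0,-0.38,-1]])

```text
time_s: 6.6
position: [0.6449, -0.026, 0.325]
tool_rot: [[-0.232, 0.973, 0.002], [0.973, 0.232, -0.001], [-0.001, 0.002, -1.0]]
ft_force: [-0.4, -2.3, 6.8]
grip_width: 0.0109
gripper_force: 23.5
```

```bash
python3 -c "
from h import *
lid()
p=env.get_image('side')
for n in ('knuckle','stay_foot'): print(n,[(x['pixel'],x['conf']) for x in env.tip_of(n,p)])"
```

```text
t 6.6 box [0.0364 0.0083 0.325 ] w [ 0.6449 -0.026   0.325 ] F [-0.94 -2.13  6.76] gw 0.0109 gf 23.46 q [-12.8  30.   45.6  -0.  104.3 -26.2]
theta 1.304 r 0.2374 Frad 6.8 Ftan 0.9
knuckle [([369.6, 234.9], 0.67)]
stay_foot [([337.5, 238.1], 0.85)]
```

Request:
move_arm(plan=[[0,0,0,0,0.3,-0.2,-1],[0,0,0,0,0.6,-0.3,-1],[0,0,0,0,0.8,-0.35,-1],[0,0,0,0,0.8,-0.35,-1]])

```text
time_s: 7.15
position: [0.6526, -0.0241, 0.3273]
tool_rot: [[-0.232, 0.973, 0.0], [0.973, 0.232, -0.0], [-0.0, 0.0, -1.0]]
ft_force: [0.4, -4.0, -0.5]
grip_width: 0.0108
gripper_force: 22.8
```

```bash
python3 -c "
from h import *
lid()
p=env.get_image('side');t=env.get_image('top')
for n in ('knuckle','stay_foot'):
  o=[env.tip_of(n,q) for q in (p,t)]
  print(n,[[(np.round(x['pixel'],1),x['conf']) for x in y] for y in o])
  if all(o): print(b(tri([(p,o[0][0]['pixel']),(t,o[1][0]['pixel'])])))
save(p,'s3.png',(290,90,410,270),3)
"
```

```text
t 7.15 box [0.0443 0.0083 0.3273] w [ 0.6526 -0.0241  0.3273] F [-0.51 -3.94 -0.55] gw 0.0108 gf 22.78 q [-12.5  31.   43.5  -0.  105.5 -25.9]
theta 1.339 r 0.2376 Frad -0.4 Ftan -0.6
knuckle [[(array([371.1, 232.4]), 0.74)], [(array([371.9, 150.8]), 0.74), (array([361.1, 169.9]), 0.54)]]
[ 0.02654508 -0.16323894  0.13644271]
stay_foot [[(array([276.3, 152.6]), 0.45)], [(array([362.4, 171. ]), 0.69), (array([218.5, 207.6]), 0.39)]]
[-0.1161262  -0.08240602  0.38585556]
```

View pics/s3.png

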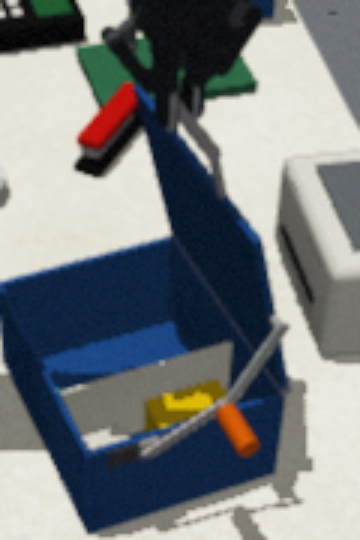

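Crop: the lid is up with the knob at about (371,232). The stay still has a bend of roughly 25°, so about 10 mm of lift remains. I'll use small steps from here.

Request:
move_arm(plan=[[0,0,0,0,0.2,-0.05,-1],[0,0,0,0,0.4,-0.08,-1],[0,0,0,0,0.5,-0.1,-1],[0,0,0,0,0.5,-0.1,-1]])

```text
time_s: 7.85
position: [0.6571, -0.023, 0.3284]
tool_rot: [[-0.232, 0.973, -0.0], [0.973, 0.232, -0.0], [-0.0, -0.0, -1.0]]
ft_force: [1.5, -4.3, -2.4]
grip_width: 0.0114
gripper_force: 22.6
```

```bash
python3 -c "
from h import *
lid()"
```

```text
t 7.85 box [0.049  0.0084 0.3284] w [ 0.6571 -0.023   0.3284] F [ 0.51 -4.53 -2.37] gw 0.0114 gf 22.56 q [-12.3  31.6  42.3  -0.  106.1 -25.7]
theta 1.359 r 0.2377 Frad -2.4 Ftan 0.0
```

Request:
move_arm(plan=[[0,0,0,0,0.1,0,-1],[0,0,0,0,0.2,0,-1],[0,0,0,0,0.3,0,-1],[0,0,0,0,0.3,0,-1]])

```text
time_s: 8.25
position: [0.6599, -0.0224, 0.3291]
tool_rot: [[-0.232, 0.973, 0.001], [0.973, 0.232, -0.0], [-0.001, 0.001, -1.0]]
ft_force: [-0.1, -5.0, 1.3]
grip_width: 0.011
gripper_force: 22.8
```

```bash
python3 -c "
from h import *
lid()"
```

```text
t 8.25 box [0.0519 0.0083 0.3291] w [ 0.6599 -0.0224  0.3291] F [-1.28 -4.84  1.3 ] gw 0.011 gf 22.76 q [-12.2  31.9  41.6  -0.  106.4 -25.6]
theta 1.372 r 0.2378 Frad 1.5 Ftan -1.0
```

Request:
move_arm(plan=[[0,0,0,0,0.1,-0.02,-1],[0,0,0,0,0.2,-0.04,-1],[0,0,0,0,0.25,-0.05,-1],[0,0,0,0,0.25,-0.05,-1]])

```text
time_s: 8.65
position: [0.6623, -0.0218, 0.3296]
tool_rot: [[-0.232, 0.973, 0.001], [0.973, 0.232, -0.001], [-0.001, 0.001, -1.0]]
ft_force: [0.1, -5.5, 1.3]
grip_width: 0.0108
gripper_force: 22.8
```

```bash
python3 -c "
from h import *
lid()
p=env.get_image('side');print([(np.round(x['pixel'],1),x['conf']) for x in env.tip_of('knuckle',p)])"
```

```text
t 8.65 box [0.0543 0.0083 0.3296] w [ 0.6623 -0.0218  0.3296] F [-1.22 -5.41  1.26] gw 0.0108 gf 22.76 q [-12.1  32.2  41.   -0.  106.7 -25.5]
theta 1.382 r 0.2378 Frad 1.5 Ftan -1.0
[(array([367.3, 232.7]), 0.74)]
```

Request:
move_arm(plan=[[0,0,0,-0.05,0.1,-0.02,-1],[0,0,0,-0.1,0.2,-0.04,-1],[0,0,0,-0.1,0.25,-0.05,-1],[0,0,0,-0.1,0.25,-0.05,-1]])

```text
time_s: 9.15
position: [0.665, -0.0213, 0.3302]
tool_rot: [[-0.233, 0.972, 0.001], [0.972, 0.233, 0.001], [0.001, 0.001, -1.0]]
ft_force: [-1.6, 1.8, 4.8]
grip_width: 0.0107
gripper_force: 23.1
```

```bash
python3 -c "
from h import *
lid()"
```

```text
t 9.15 box [0.057  0.0082 0.3302] w [ 0.665  -0.0213  0.3302] F [-1.1   2.12  4.75] gw 0.0107 gf 23.11 q [-1.200e+01  3.260e+01  4.030e+01  1.000e-01  1.071e+02 -2.550e+01]
theta 1.394 r 0.2379 Frad 4.9 Ftan -0.3
```

Request:
move_arm(plan=[[0,0,0,0,0.1,-0.08,-1],[0,0,0,0,0.2,-0.1,-1],[0,0,0,0,0.25,-0.1,-1],[0,0,0,0,0.25,-0.1,-1]])

```text
time_s: 9.55
position: [0.6675, -0.0208, 0.3305]
tool_rot: [[-0.233, 0.972, 0.0], [0.972, 0.233, 0.001], [0.001, 0.0, -1.0]]
ft_force: [-1.3, 4.6, 2.8]
grip_width: 0.0108
gripper_force: 23.0
```

```bash
python3 -c "
from h import *
lid()
p=env.get_image('side');print([(np.round(x['pixel'],1),x['conf']) for x in env.tip_of('knuckle',p)])"
```

```text
t 9.55 box [0.0596 0.0081 0.3305] w [ 0.6675 -0.0208  0.3305] F [-0.25  4.78  2.8 ] gw 0.0108 gf 22.97 q [-1.190e+01  3.290e+01  3.960e+01  1.000e-01  1.075e+02 -2.540e+01]
theta 1.405 r 0.2378 Frad 2.8 Ftan 0.2
[(array([366.7, 228.8]), 0.67)]
```

Request:
move_arm(plan=[[0,0,0,0.05,0.1,-0.02,-1],[0,0,0,0.05,0.2,-0.04,-1],[0,0,0,0.05,0.25,-0.05,-1],[0,0,0,0.05,0.25,-0.05,-1]])

```text
time_s: 10.05
position: [0.6696, -0.0202, 0.3309]
tool_rot: [[-0.232, 0.973, -0.001], [0.973, 0.232, 0.0], [0.0, -0.001, -1.0]]
ft_force: [-3.5, 4.0, 2.9]
grip_width: 0.0109
gripper_force: 22.9
```

```bash
python3 -c "
from h import *
lid()
p=env.get_image('side');print([(np.round(x['pixel'],1),x['conf']) for x in env.tip_of('knuckle',p)])"
```

```text
t 10.05 box [0.0618 0.0082 0.3309] w [ 0.6696 -0.0202  0.3309] F [-2.44  4.67  2.92] gw 0.0109 gf 22.9 q [-11.8  33.2  39.    0.  107.8 -25.3]
theta 1.414 r 0.2378 Frad 3.3 Ftan -2.0
[(array([364.7, 228.9]), 0.81)]
```

Request:
move_arm(plan=[[0,0,0,0,0.1,-0.02,-1],[0,0,0,0,0.15,-0.03,-1],[0,0,0,0,0.15,-0.03,-1]])

```text
time_s: 10.45
position: [0.6702, -0.0201, 0.3311]
tool_rot: [[-0.232, 0.973, -0.003], [0.973, 0.232, -0.0], [0.001, -0.003, -1.0]]
ft_force: [-7.9, 2.9, 1.2]
grip_width: 0.0109
gripper_force: 22.9
```

```bash
python3 -c "
from h import *
lid()
p=env.get_image('side');print([(np.round(x['pixel'],1),x['conf']) for x in env.tip_of('knuckle',p)])"
```

```text
t 10.45 box [0.0624 0.0081 0.3311] w [ 0.6702 -0.0201  0.3311] F [-7.02  4.63  1.21] gw 0.0109 gf 22.89 q [-11.8  33.4  38.7  -0.  108.1 -25.2]
theta 1.417 r 0.2379 Frad 2.3 Ftan -6.7
[(array([364.3, 228.9]), 0.87), (array([337.1, 238.9]), 0.34)]
```

Request:
move_arm(plan=[[0,0,0,0,0.05,-0.01,-1],[0,0,0,0,0.05,-0.01,-1],[0,0,0,0,-0.1,0.02,-1],[0,0,0,0,-0.2,0.04,-1],[0,0,0,0,-0.2,0.04,-1]])

```text
time_s: 11.05
position: [0.6692, -0.0204, 0.3309]
tool_rot: [[-0.232, 0.973, 0.0], [0.973, 0.232, 0.0], [0.0, 0.0, -1.0]]
ft_force: [-1.8, 4.0, 1.6]
grip_width: 0.0109
gripper_force: 22.8
```

```bash
python3 -c "
from h import *
lid()
p=env.get_image('side');print([(np.round(x['pixel'],1),x['conf']) for x in env.tip_of('knuckle',p)])
save(p,'s4.png',(300,90,400,265),4)"
```

```text
t 11.05 box [0.0613 0.0081 0.3309] w [ 0.6692 -0.0204  0.3309] F [-0.78  4.3   1.61] gw 0.0109 gf 22.83 q [-11.9  33.1  39.2   0.  107.7 -25.3]
theta 1.412 r 0.2379 Frad 1.7 Ftan -0.5
[(array([368.9, 229.2]), 0.86)]
```

View pics/s4.png

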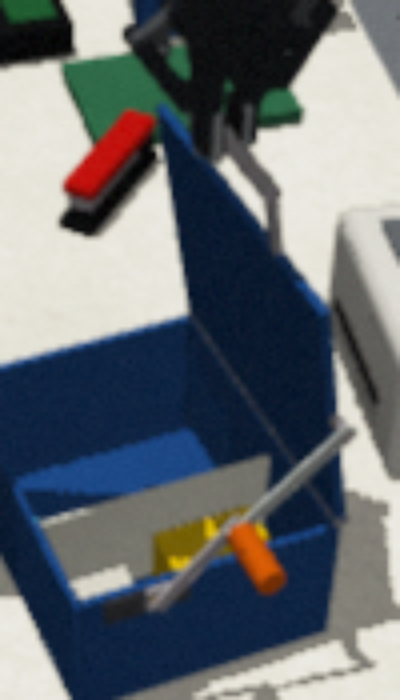

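Crop: the links now look in line, with the knob at about (364,229). I'll ease back 2 mm more to see whether the stay holds.

Request:
move_arm(plan=[[0,0,0,0,-0.1,0.02,-1],[0,0,0,0,-0.2,0.04,-1],[0,0,0,0,-0.2,0.04,-1]])

```text
time_s: 11.45
position: [0.6683, -0.0206, 0.3308]
tool_rot: [[-0.233, 0.972, 0.004], [0.972, 0.233, 0.0], [-0.0, 0.004, -1.0]]
ft_force: [5.1, 6.7, 2.2]
grip_width: 0.0114
gripper_force: 22.9
```

```bash
python3 -c "
from h import *
lid()"
```

```text
t 11.45 box [0.0605 0.0081 0.3308] w [ 0.6683 -0.0206  0.3308] F [6.53 5.3  2.25] gw 0.0114 gf 22.92 q [-1.190e+01  3.290e+01  3.960e+01  1.000e-01  1.073e+02 -2.540e+01]
theta 1.408 r 0.2379 Frad 1.2 Ftan 6.8
```

The lid resists closing with 6.8 N, so the stay is locked. I'll go back to neutral, release and rise.

Request:
move_arm(plan=[[0,0,0,0,0.12,-0.02,-1],[0,0,0,0,0.12,-0.02,-0.6],[0,0,0,0,0.12,-0.02,-0.3],[0,0,0,0,0.12,-2.5,-0.3],[0,0,0,0,-0.5,-6,-0.2]])

```text
time_s: 11.95
position: [0.6624, -0.0227, 0.389]
tool_rot: [[-0.232, 0.973, -0.005], [0.973, 0.232, 0.0], [0.001, -0.004, -1.0]]
ft_force: [-0.0, -0.6, -0.3]
grip_width: 0.0339
gripper_force: 0.0
```

```bash
python3 -c "
from h import *
s=st()
p=env.get_image('side');t=env.get_image('top')
o=[env.tip_of(n,q)for q in (p,t) for n in ('knuckle','stamp')]
print([[(np.round(x['pixel'],1),round(x['conf'],2)) for x in y] for y in o])
print('kn',b(tri([(p,o[0][0]['pixel']),(t,o[2][0]['pixel'])])))
for dx in (-.0416+.0039,):print(proj(p,[w([dx+.072*np.cos(a),-.16,.1+.072*np.sin(a)]) for a in np.radians([30,40,46,50])]))
# stamp from handle: brown blob
for n,q,(u,v) in (('side',p,(306,330)),('top',t,(422,208))):
  hsv=cv2.cvtColor(q['color'],cv2.COLOR_RGB2HSV); m=cv2.inRange(hsv,(3,90,30),(15,220,200)); M=np.zeros_like(m);M[v-30:v+25,u-25:u+25]=1
  ys,xs=np.nonzero(m*M);print(n,len(xs),xs.mean(),ys.mean(),xs.min(),xs.max(),ys.min(),ys.max(), atz(q,(xs.mean(),ys.mean()),.071 if n=='side' else .09))
print(row([.489,-.382,.25],Rtool(),s))"
```

```text
t 11.95 box [0.0542 0.0075 0.389 ] w [ 0.6624 -0.0227  0.389 ] F [-0.14 -0.56 -0.33] gw 0.0339 gf 0.0 q [-12.2  33.2  29.9  -0.  117.2 -25.6]
[[(array([367.1, 228.3]), 0.61)], [(array([291.5, 306.5]), 0.88), (array([327., 379.]), 0.82), (array([255.5, 371.1]), 0.69), (array([305.1, 337.6]), 0.62)], [(array([370.9, 154.4]), 0.63)], [(array([438.2, 246.6]), 0.72), (array([422.3, 209.3]), 0.53), (array([449.4, 199.5]), 0.46), (array([395.4, 214.2]), 0.43), (array([360.8, 167.7]), 0.4)]]
kn [ 0.01568009 -0.1564314   0.14870731]
[[366.91113344 232.30586323]
 [364.55564338 230.35578725]
 [362.80481489 229.44380803]
 [361.50672273 228.95210098]]
side 199 304.34170854271355 323.7437185929648 293 319 314 347 [ 0.49047799 -0.3822422   0.071     ]
top 63 423.984126984127 207.15873015873015 416 428 203 215 [ 0.48667857 -0.37641143  0.09      ]
[-2.500e-01 -8.000e-02 -1.000e-02 -3.096e+01 -2.513e+01  1.396e+01]
```

Request:
move_arm(plan=[[0,0,0,-3.0,-3.2,0,0.1],[0,0,0,-6.2,-6.2,0.5,0.3],[0,0,0,-9.6,-9.2,1.8,0.4],[0,0,0,-13.0,-12.0,3.4,0.4],[0,0,0,-16.4,-14.8,5,0.4]])

```text
time_s: 12.75
position: [0.5552, -0.2173, 0.3389]
tool_rot: [[-0.232, 0.973, -0.002], [0.973, 0.232, 0.001], [0.001, -0.001, -1.0]]
ft_force: [0.9, -0.8, -0.3]
grip_width: 0.0597
gripper_force: 0.0
```

Request:
move_arm(plan=[[0,0,0,-3.6,-2.6,2,0.4],[0,0,0,-7.2,-5.2,4,0.4],[0,0,0,-10.8,-7.8,6,0.4],[0,0,0,-14.4,-10.3,9,0.4],[0,0,0,-14.5,-10.3,12,0.4]])

```text
time_s: 13.25
position: [0.4876, -0.385, 0.2182]
tool_rot: [[-0.227, 0.974, -0.001], [0.974, 0.227, -0.0], [0.0, -0.001, -1.0]]
ft_force: [0.1, 1.1, 0.7]
grip_width: 0.0595
gripper_force: 0.0
```

```bash
python3 -c "
from h import *
s=st()
p=env.get_image('wrist')
d=env.outline_of('stamp',p);print([(np.round(x['bbox'],1),round(x['conf'],2)) for x in d])
print(proj(p,[[.489,-.380,z] for z in (0,.092)]))
print(row([.489,-.380,.056],Rtool(),s)); save(p,'w5.png')"
```

```text
t 13.25 box [-0.1998 -0.3045  0.2182] w [ 0.4876 -0.385   0.2182] F [0.34 1.04 0.74] gw 0.0595 gf 0.0 q [-49.2  29.6  63.4  -0.1  87.  -62.3]
[(array([325.2, 178.9,  53. ,  46.1]), 0.87), (array([217.1, 208.9,  66.1,  49.9]), 0.87), (array([332.4, 260.3,  47.5,  64.6]), 0.68), (array([319.2,  86.7,  44.4,  64.8]), 0.56)]
[[325.03182197 170.49878659]
 [326.13478723 188.24749551]]
[-0.08 -0.   -0.25  0.45  0.27 16.22]
```

View pics/w5.png

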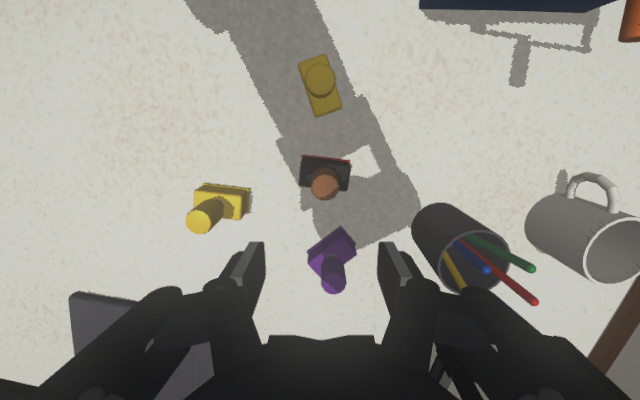

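Wrist view: the brown handle top is at (323,184) between the fingers' lines, purple at (332,260), yellow at (320,80) and (217,205), cup at (460,250). All are clear of the descent.

Request:
move_arm(plan=[[0,0,0,0.7,0,4.5,0.3],[0,0,0,0.7,0,9,0.2],[0,0,0,0.7,0,13,0.2],[0,0,0,0.7,0,16,0.2],[0,0,0,0.7,0,16.2,0.2]], squeeze=30)

```text
time_s: 13.85
position: [0.4879, -0.3722, 0.056]
tool_rot: [[-0.233, 0.972, -0.004], [0.972, 0.233, 0.005], [0.006, -0.003, -1.0]]
ft_force: [-0.7, 0.9, 0.2]
grip_width: 0.0508
gripper_force: 0.0
```

Request:
move_arm(plan=[[0,0,0,0,0,0,-0.3],[0,0,0,0,0,0,-0.7],[0,0,0,0,0,0,-1],[0,0,0,0,0,0,-1]], squeeze=30)

```text
time_s: 14.25
position: [0.4892, -0.3749, 0.0608]
tool_rot: [[-0.232, 0.973, 0.003], [0.973, 0.232, -0.003], [-0.004, 0.002, -1.0]]
ft_force: [-0.3, 1.3, 7.1]
grip_width: 0.027
gripper_force: 31.7
```

```bash
python3 -c "
from h import *
s=st();p=env.get_image('side')
d=env.outline_of('stamp',p);print([(np.round(x['bbox'],1),round(x['conf'],2)) for x in d])"
```

```text
t 14.25 box [-0.1959 -0.295   0.0608] w [ 0.4892 -0.3749  0.0608] F [-0.03  1.37  7.1 ] gw 0.027 gf 31.7 q [-48.5  37.5  76.8   0.   65.5 -61.9]
[(array([327.2, 372.6,  20.8,  40.7]), 0.85), (array([257.4, 365.6,  28.7,  34.5]), 0.74), (array([305.6, 331.7,  26.9,  31.4]), 0.65), (array([284. , 300.2,  10. ,  16.4]), 0.43)]
```

Request:
move_arm(plan=[[0,0,0,0,0,-1.5,-1],[0,0,0,0,0,-5,-1],[0,0,0,0,0,-9.5,-1],[0,0,0,0,0,-14,-1],[0,0,0,0,0,-17.5,-1]])

```text
time_s: 14.85
position: [0.4884, -0.3742, 0.2374]
tool_rot: [[-0.232, 0.973, 0.002], [0.973, 0.232, -0.003], [-0.003, 0.002, -1.0]]
ft_force: [0.8, -0.2, -1.2]
grip_width: 0.0266
gripper_force: 31.0
```

```bash
python3 -c "
from h import *
s=st();print(row(w([-.035,.045,.23]),Rtool(),s))"
```

```text
t 14.85 box [-0.1965 -0.2942  0.2374] w [ 0.4884 -0.3742  0.2374] F [ 0.77 -0.4  -1.23] gw 0.0266 gf 31.01 q [-48.5  28.2  62.7  -0.   88.9 -61.9]
[9.000e-02 1.800e-01 3.000e-02 3.391e+01 1.616e+01 6.600e-01]
```

Request:
move_arm(plan=[[0,0,0,3,0.5,0,-1],[0,0,0,7.5,1.2,0,-1],[0,0,0,12,2.2,0,-1],[0,0,0,16.5,4,0,-1],[0,0,0,21,6.2,0,-1]])

```text
time_s: 15.35
position: [0.4994, -0.1539, 0.2345]
tool_rot: [[-0.231, 0.973, 0.001], [0.973, 0.231, -0.001], [-0.001, 0.001, -1.0]]
ft_force: [2.6, -0.1, -1.5]
grip_width: 0.0272
gripper_force: 31.0
```

Request:
move_arm(plan=[[0,0,0,3.7,2.8,0,-1],[0,0,0,7.4,5.6,0,-1],[0,0,0,10.5,8,0.3,-1],[0,0,0,12.6,9.7,0.6,-1],[0,0,0,12.6,9.7,0.6,-1]])

```text
time_s: 15.85
position: [0.5655, -0.0076, 0.2277]
tool_rot: [[-0.236, 0.972, 0.0], [0.972, 0.236, 0.001], [0.001, 0.0, -1.0]]
ft_force: [0.2, -0.1, -1.4]
grip_width: 0.0277
gripper_force: 31.0
```

```bash
python3 -c "
from h import *
s=st();print(row(w([-.035,.045,.067]),Rtool(),s))
p=env.get_image('wrist');save(p,'w6.png')"
```

```text
t 15.85 box [-0.0366  0.0446  0.2277] w [ 0.5655 -0.0076  0.2277] F [ 0.16 -0.13 -1.44] gw 0.0277 gf 30.99 q [-12.8  23.5  72.2   0.   84.3 -26.4]
[ 0.02 -0.03  0.25  0.03  0.16 16.07]
```

View pics/w6.png

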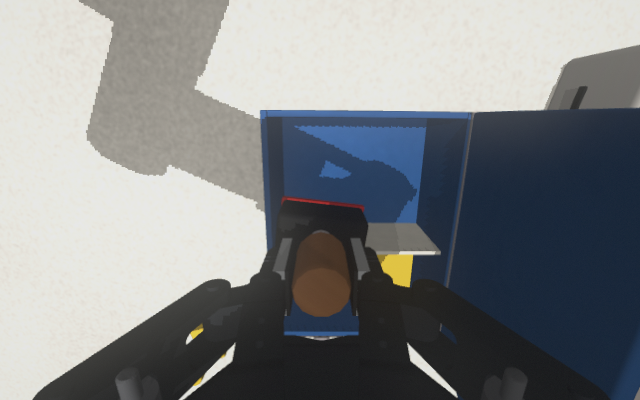

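Wrist view: the stamp hangs upright (handle at (322,275)) over the larger compartment, with the divider edge at row 240 on the right side. I'll lower it.

Request:
move_arm(plan=[[0,0,0,0.2,0.1,4,-1],[0,0,0,0.3,0.1,8,-1],[0,0,0,0.3,0.1,12,-1],[0,0,0,0.3,0.1,15,-1],[0,0,0,0.3,0.1,15.5,-1]])

```text
time_s: 16.4
position: [0.5634, -0.0082, 0.07]
tool_rot: [[-0.231, 0.973, -0.006], [0.973, 0.231, 0.001], [0.002, -0.005, -1.0]]
ft_force: [-0.2, -1.0, -0.3]
grip_width: 0.0276
gripper_force: 31.0
```

Request:
move_arm(plan=[[0,0,0,0,0,0.2,-1],[0,0,0,0,0,0.4,-1],[0,0,0,0,0,0.4,-1]])

```text
time_s: 16.7
position: [0.5659, -0.0077, 0.07]
tool_rot: [[-0.232, 0.973, 0.003], [0.973, 0.232, -0.001], [-0.001, 0.002, -1.0]]
ft_force: [0.4, -0.4, -1.6]
grip_width: 0.0267
gripper_force: 31.0
```

```bash
python3 -c "
from h import *
s=st()"
```

```text
t 16.7 box [-0.0362  0.0444  0.07  ] w [ 0.5659 -0.0077  0.07  ] F [ 0.26 -0.46 -1.59] gw 0.0267 gf 30.96 q [-12.8  32.7  85.   -0.   62.1 -26.2]
```

Request:
move_arm(plan=[[0,0,0,0,0,0.2,-1],[0,0,0,0,0,0.35,-1],[0,0,0,0,0,0.5,-1],[0,0,0,0,0,0.5,-1]])

```text
time_s: 17.1
position: [0.5656, -0.0074, 0.0658]
tool_rot: [[-0.233, 0.973, 0.002], [0.973, 0.233, -0.001], [-0.001, 0.002, -1.0]]
ft_force: [-5.9, 1.0, 16.1]
grip_width: 0.0271
gripper_force: 32.6
```

```bash
python3 -c "
from h import *
s=st()"
```

```text
t 17.1 box [-0.0365  0.0447  0.0658] w [ 0.5656 -0.0074  0.0658] F [-5.48  2.36 16.11] gw 0.0271 gf 32.63 q [-12.7  33.   85.3  -0.   61.5 -26.2]
```

Request:
move_arm(plan=[[0,0,0,0,-0.1,-0.3,-1],[0,0,0,0,-0.1,-0.3,-0.6],[0,0,0,0,-0.1,-0.3,0],[0,0,0,0,-0.1,-0.3,0],[0,0,0,0,-0.1,-0.3,0]])

```text
time_s: 17.6
position: [0.5643, -0.0076, 0.0664]
tool_rot: [[-0.232, 0.973, -0.0], [0.973, 0.232, 0.0], [0.0, -0.0, -1.0]]
ft_force: [0.3, 0.8, 0.7]
grip_width: 0.0429
gripper_force: 0.0
```

Request:
move_arm(plan=[[0,0,0,0,0,-1.5,0],[0,0,0,0,0,-4.5,0],[0,0,0,0,0,-8.5,0],[0,0,0,0,0,-12.5,0],[0,0,0,0,0,-16,-0.5]])

```text
time_s: 18.1
position: [0.5643, -0.0076, 0.2286]
tool_rot: [[-0.232, 0.973, 0.001], [0.973, 0.232, -0.0], [-0.0, 0.001, -1.0]]
ft_force: [0.2, 0.5, -0.3]
grip_width: 0.0296
gripper_force: 0.0
```

```bash
python3 -c "
from h import *
s=st();p=env.get_image('wrist')
d=env.tip_of('stamp',p);print([(x['pixel'],x['conf'],b(atz(p,x['pixel'],.005)).round(3)) for x in d])
m=env.outline_of('stamp',p);print([(np.round(x['bbox']),x['conf']) for x in m]);print(proj(p,[w([-.036,.045,z]) for z in (.005,.097)]))
# knuckle push pose
R=Rtool(0,30); 
k=np.array([.0123+.0,0-.17,.152]); tip=k-0.03*np.array([.5,0,-.866])
print(row(w(tip),R,s),w(tip),R@[0,0,1])
f=env.get_image('side');t=env.get_image('top');print([[ (x['pixel'],x['conf']) for x in env.tip_of('knuckle',q)] for q in (f,t)])
"
```

```text
t 18.1 box [-0.0377  0.0449  0.2286] w [ 0.5643 -0.0076  0.2286] F [ 0.29  0.49 -0.27] gw 0.0296 gf 0.0 q [-12.8  23.3  72.3   0.   84.3 -26.2]
[([323.6, 176.4], 0.68, array([-0.036,  0.041,  0.005]))]
[(array([208., 357.,  35.,  60.]), 0.71), (array([323., 184.,  53.,  47.]), 0.57), (array([322., 339.,  11.,   4.]), 0.31)]
[[323.9737994  173.02696052]
 [324.93671504 191.21080954]]
[-2.994e+01  2.000e-02  4.000e-02 -2.149e+01  3.490e+00  5.070e+00] [ 0.64817065 -0.20849762  0.17798   ] [ 0.48638794  0.11587395 -0.8660254 ]
[[([364.9, 230.6], 0.92), ([324.7, 136.5], 0.7), ([327.3, 216.0], 0.36)], [([369.5, 152.9], 0.6), ([326.2, 169.2], 0.2)]]
```

Stamp stands in the bay (tip at (324,176), about box (-0.036, 0.041)). Next comes the knuckle, with shut fingers tilted 30° forward.

Request:
move_arm(plan=[[-7.5,0,0,-3.5,-0.5,0,-1],[-15,0,0,-8,-0.5,0,-1],[-22.5,0,0,-12.5,-0.5,0,-1],[-30,0,0,-17,0,0,-1],[-30,0,0,-21.5,1,1,-1]])

```text
time_s: 18.95
position: [0.6221, -0.2166, 0.2154]
tool_rot: [[-0.229, 0.842, 0.488], [0.973, 0.197, 0.117], [0.002, 0.501, -0.865]]
ft_force: [1.7, 0.3, 0.2]
grip_width: -0.0002
gripper_force: 0.0
```

```bash
python3 -c "
from h import *
s=st();R=Rtool(0,30);zt=np.array([.5,0,-.866]);print(np.array(s['tool_rot'])@[0,0,1])
f=np.array([-.0365,-.17,.1])
for d,a in ((.025,46),(.011,46),(.010,40),(.01,34),(.01,28),(.01,22),(.01,16)):
  a=np.radians(a);k=f+.072*np.array([np.cos(a),0,np.sin(a)]);print(row(w(k-d*zt),R,s))
"
```

```text
t 18.95 box [-0.0299 -0.1719  0.2154] w [ 0.6221 -0.2166  0.2154] F [ 1.68 -0.14  0.2 ] gw -0.0002 gf 0.0 q [-38.7  24.6  78.6  27.1  60.2 -62.1]
[ 0.48775699  0.11654043 -0.86516556]
[ 0.1  -0.02 -0.18  0.19  0.57  5.18]
[ 0.1  -0.02 -0.18  0.19  0.57  6.58]
[ 0.1  -0.02 -0.18  0.19  0.74  7.42]
[ 0.1  -0.02 -0.18  0.19  0.83  8.17]
[ 0.1  -0.02 -0.18  0.19  0.84  8.92]
[ 0.1  -0.02 -0.18  0.19  0.77  9.67]
[ 0.1  -0.02 -0.18  0.19  0.63 10.41]
```

Request:
move_arm(plan=[[0,0,0,0.1,0.4,3,-1],[0,0,0,0.1,0.6,5.2,-1],[0,0,0,0.1,0.6,6,-1],[0,0,0,0.1,0.6,6.5,-1],[0,0,0,0.1,0.6,6.5,-1]])

```text
time_s: 19.45
position: [0.6602, -0.2045, 0.1631]
tool_rot: [[-0.233, 0.843, 0.486], [0.973, 0.201, 0.116], [0.0, 0.5, -0.866]]
ft_force: [0.5, 0.6, 0.0]
grip_width: 0.0003
gripper_force: 0.0
```

```bash
python3 -c "
from h import *
s=st();f=env.get_image('side');print([ (x['pixel'],x['conf']) for x in env.tip_of('knuckle',f)]);save(f,'s7.png',(300,100,400,270),4)"
```

```text
t 19.45 box [ 0.01   -0.1689  0.1631] w [ 0.6602 -0.2045  0.1631] F [0.63 0.46 0.01] gw 0.0003 gf 0.0 q [-35.3  30.3  77.9  27.6  54.3 -61.5]
[([366.3, 227.1], 0.75)]
```

View pics/s7.png

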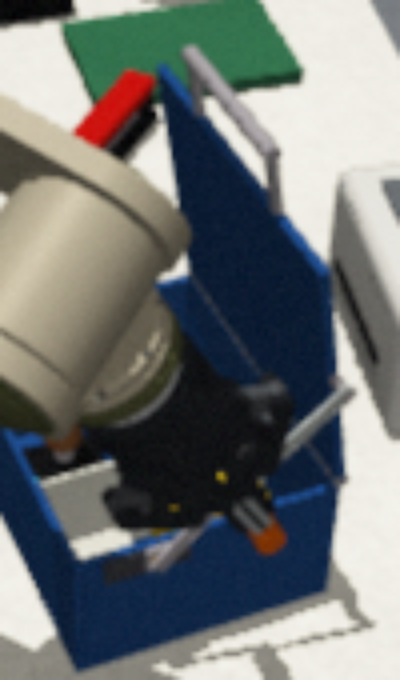

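Crop: the shut fingertips sit right at the orange knob (crop (265,535)), and no force shows yet. I'll push along the arc.

Request:
move_arm(plan=[[0,0,0,0,0.07,0.4,-1],[0,0,0,0,0.12,0.8,-1],[0,0,0,0,0.17,1.2,-1],[0,0,0,0,0.22,1.6,-1]])

```text
time_s: 19.95
position: [0.6714, -0.2027, 0.1532]
tool_rot: [[-0.232, 0.84, 0.491], [0.973, 0.202, 0.114], [-0.003, 0.504, -0.864]]
ft_force: [-0.3, 0.9, 9.9]
grip_width: -0.0002
gripper_force: 4.1
```

```bash
python3 -c "
from h import *
s=st();f=env.get_image('side');print([ (x['pixel'],x['conf']) for n in ('knuckle','lid_bar') for x in env.tip_of(n,f)])"
```

```text
t 19.95 box [ 0.0213 -0.1697  0.1532] w [ 0.6714 -0.2027  0.1532] F [-0.11  0.93  9.88] gw -0.0002 gf 4.06 q [-34.5  31.7  77.3  27.8  53.  -61.4]
[([367.1, 231.2], 0.68), ([356.5, 123.7], 0.82), ([278.3, 153.1], 0.25)]
```

Request:
move_arm(plan=[[0,0,0,0,0.02,0.4,-1],[0,0,0,0,0.03,0.8,-1],[0,0,0,0,0.0,1.2,-1],[0,0,0,0,0.0,1.2,-1]])

```text
time_s: 20.5
position: [0.6771, -0.2014, 0.1422]
tool_rot: [[-0.232, 0.84, 0.49], [0.973, 0.202, 0.114], [-0.003, 0.503, -0.864]]
ft_force: [1.0, 0.4, 7.0]
grip_width: 0.0003
gripper_force: 2.5
```

```bash
python3 -c "
from h import *
s=st();f=env.get_image('side');print([ (x['pixel'],x['conf']) for n in ('knuckle','lid_bar') for x in env.tip_of(n,f)])"
```

```text
t 20.5 box [ 0.0271 -0.1698  0.1422] w [ 0.6771 -0.2014  0.1422] F [1.03 0.12 7.01] gw 0.0003 gf 2.54 q [-34.1  32.8  77.2  28.   51.9 -61.5]
[([372.2, 232.2], 0.63), ([352.1, 127.4], 0.67)]
```

Request:
move_arm(plan=[[0,0,0,0,-0.05,0.4,-1],[0,0,0,0,-0.1,0.8,-1],[0,0,0,0,-0.2,1.2,-1],[0,0,0,0,-0.2,1.2,-1]])

```text
time_s: 21.05
position: [0.681, -0.2004, 0.1304]
tool_rot: [[-0.232, 0.841, 0.49], [0.973, 0.202, 0.114], [-0.003, 0.503, -0.864]]
ft_force: [0.5, -0.3, 5.1]
grip_width: 0.0003
gripper_force: 2.0
```

```bash
python3 -c "
from h import *
s=st();f=env.get_image('side');print([ (x['pixel'],x['conf']) for n in ('knuckle','lid_bar') for x in env.tip_of(n,f)])"
```

```text
t 21.05 box [ 0.0311 -0.1698  0.1304] w [ 0.681  -0.2004  0.1304] F [ 0.39 -0.45  5.15] gw 0.0003 gf 1.99 q [-33.8  33.9  77.4  28.3  50.7 -61.9]
[([371.5, 233.4], 0.49), ([338.5, 132.7], 0.55)]
```

Request:
move_arm(plan=[[0,0,0,0,0,-2,-1],[0,0,0,-0.5,0,-5,-1],[0,0,0,-1,0,-9,-1],[0,0,0,-1,-1,-10,-1]])

```text
time_s: 21.6
position: [0.6254, -0.2247, 0.2146]
tool_rot: [[-0.232, 0.84, 0.491], [0.973, 0.203, 0.112], [-0.005, 0.504, -0.864]]
ft_force: [0.1, -0.6, -0.3]
grip_width: -0.0002
gripper_force: 0.0
```

```bash
python3 -c "
from h import *
s=st();f=env.get_image('side');t=env.get_image('top')
for n in ('knuckle','lid_bar'):
  o=[env.tip_of(n,q) for q in (f,t)]; print(n,[[(np.round(x['pixel'],1),round(x['conf'],2)) for x in y] for y in o])
  if all(o): print(b(tri([(f,o[0][0]['pixel']),(t,o[1][0]['pixel'])])))
for th in (.9,1.0,1.1,1.2,1.3,1.4): X=w([H[0]-.235*np.cos(th),0,.112+.235*np.sin(th)]);print(th,proj(f,X)[0],proj(t,X)[0])
save(f,'s8.png',(290,80,410,270),3)"
```

```text
t 21.6 box [-0.0286 -0.1805  0.2146] w [ 0.6254 -0.2247  0.2146] F [-0.05 -0.62 -0.32] gw -0.0002 gf 0.0 q [-39.1  25.2  77.8  27.2  60.2 -62.7]
knuckle [[(array([369.8, 237.5]), 0.75)], [(array([365.5, 150.9]), 0.56), (array([364.1, 168.6]), 0.49)]]
[ 0.03582119 -0.14660933  0.09579265]
lid_bar [[(array([339.8, 131.5]), 0.81)], [(array([326.3, 152.1]), 0.84), (array([318.5, 184.5]), 0.32)]]
[ 0.01415985 -0.00406123  0.33982101]
0.9 [315.34170782 151.31748824] [329.35340632 174.42390744]
1.0 [322.57454281 144.93387255] [328.00860961 167.58592187]
1.1 [330.35569988 139.04789545] [326.54839744 160.33524279]
1.2 [338.5717526  133.75317583] [324.99180972 152.76972554]
1.3 [347.09920409 129.13220999] [323.36034307 144.99624473]
1.4 [355.80807854 125.25381525] [321.67742852 137.12795092]
```

View pics/s8.png

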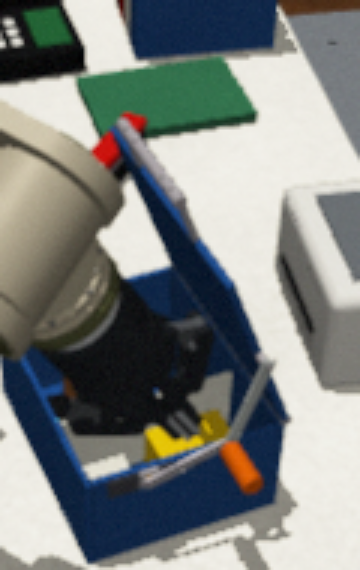

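Crop: the stay is clearly folded (knob at (370,237)) and the lid rests at about 1.21 rad. Now back to the bar.

```bash
python3 -c "
from h import *
s=st()
for X,t in (([-.06,-.18,.25],26),([-.075,-.16,.29],18),([-.075,-.13,.335],10),([-.065,-.10,.38],2),([-.045,-.06,.41],0)): print(row(w(X),Rtool(0,t),s))"
```

```text
t 21.9 box [-0.0281 -0.1786  0.2088] w [ 0.6254 -0.2228  0.2088] F [ 1.06 -0.43  0.65] gw 0.0001 gf 0.0 q [-38.9  25.6  78.   27.2  60.1 -62.7]
[ 3.92 -0.12  0.   -0.13 -0.71 -5.16]
[ 1.192e+01 -1.200e-01  1.000e-02  1.880e+00 -1.000e-02 -9.370e+00]
[ 19.92  -0.12   0.02   4.89   2.23 -13.26]
[ 27.92  -0.12   0.03   7.9    5.34 -16.66]
[ 29.92  -0.12   0.03  11.9    8.57 -18.25]
```

Request:
move_arm(plan=[[4,0,0,0,-0.6,-4.8,-1],[12,0,0,1.9,0,-9.3,-0.8],[20,0,0,4.9,2.2,-13.2,-0.4],[28,0,0,7.9,5.3,-16.6,-0.2],[30,0,0,11.9,8.3,-18.2,-0.1]])

```text
time_s: 22.4
position: [0.5779, -0.1227, 0.4016]
tool_rot: [[-0.231, 0.973, -0.003], [0.973, 0.231, -0.002], [-0.001, -0.003, -1.0]]
ft_force: [0.7, -1.3, -0.4]
grip_width: 0.0381
gripper_force: 0.0
```

```bash
python3 -c "
from h import *
s=st();print(row(w([.015,.004,.40]),Rtool(),s))"
```

```text
t 22.4 box [-0.0512 -0.0702  0.4016] w [ 0.5779 -0.1227  0.4016] F [ 0.39 -1.46 -0.35] gw 0.0381 gf 0.0 q [-23.4  23.7  44.1  -0.2 112.3 -36.8]
[-0.2   0.07 -0.04  7.42  6.61  0.13]
```

Request:
move_arm(plan=[[0,0,0,3,2.2,0,-0.1],[0,0,0,6,4.6,0,-0.1],[0,0,0,7.4,6.6,0,-0.1],[0,0,0,7.4,6.6,0,-0.1]])

```text
time_s: 22.8
position: [0.6258, -0.0334, 0.3982]
tool_rot: [[-0.237, 0.972, -0.003], [0.972, 0.237, 0.001], [0.002, -0.002, -1.0]]
ft_force: [-0.6, -0.4, -1.1]
grip_width: 0.0386
gripper_force: 0.0
```

```bash
python3 -c "
from h import *
s=st();p=env.get_image('wrist')
d=env.tip_of('lid_bar',p);print([(x['pixel'],x['conf']) for x in d])
for th in (1.15,1.2,1.25): print(th,proj(p,[w([H[0]-.235*np.cos(th),y,.112+.235*np.sin(th)]) for y in (-.06,0,.06)]))
if d: 
  o,v=ray(p,d[0]['pixel']); o=b(o);v=RB.T@v
  from scipy.optimize import brentq
  # intersect ray with circle r=.235 about hinge
  g=lambda l: np.hypot(*((o+l*v)[[0,2]]-H))-.235
  ls=np.linspace(.03,.4,75);r=[brentq(g,a,c) for a,c in zip(ls,ls[1:]) if g(a)*g(c)<0];print([(o+l*v).round(4) for l in r])
save(p,'w9.png')"
```

```text
t 22.8 box [0.0161 0.0056 0.3982] w [ 0.6258 -0.0334  0.3982] F [-0.73 -0.25 -1.06] gw 0.0386 gf 0.0 q [-13.9  28.3  37.1   0.  114.8 -27.5]
[([322.1, 215.9], 0.97), ([294.5, 133.2], 0.69)]
1.15 [[307.91928447 283.87694069]
 [307.25634078 217.60718892]
 [306.53933986 140.49360113]]
1.2 [[320.61695029 286.98630811]
 [320.93972037 219.67402288]
 [321.31599099 141.08953713]]
1.25 [[334.01165342 289.81359927]
 [335.4152368  221.56677613]
 [336.9955927  141.6544847 ]]
[array([0.0146, 0.0032, 0.3314])]
```

View pics/w9.png

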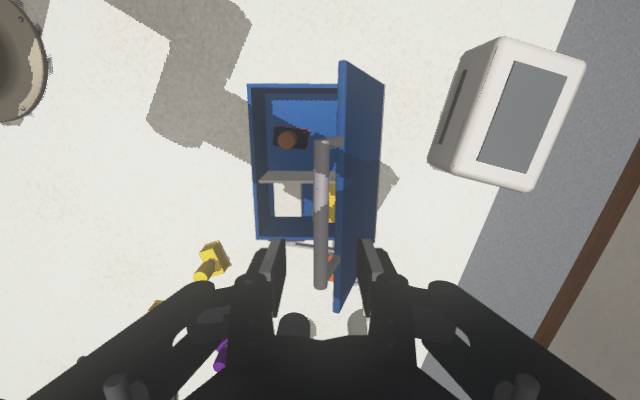

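Wrist view: the bar stands at column 322 (rows 140–288), centred between the fingers. The stamp stands in the bay at (288,138). I'll descend and pinch.

Request:
move_arm(plan=[[0,0,0,0,-0.1,3.5,-0.1],[0,0,0,0,-0.1,7,-0.1],[0,0,0,0,-0.1,8.4,-0.1],[0,0,0,0,-0.1,8.4,-0.4],[0,0,0,0,-0.1,8.4,-0.7]], squeeze=20)

```text
time_s: 23.4
position: [0.6233, -0.0373, 0.3171]
tool_rot: [[-0.231, 0.973, 0.001], [0.973, 0.231, -0.0], [-0.001, 0.001, -1.0]]
ft_force: [3.1, 0.3, -1.6]
grip_width: 0.0136
gripper_force: 1.4
```

Request:
move_arm(plan=[[0,0,0,0,0,0,-1],[0,0,0,0,0,0,-1],[0,0,0,0,0,0,-1]], squeeze=20)

```text
time_s: 23.7
position: [0.6235, -0.0372, 0.3173]
tool_rot: [[-0.232, 0.973, 0.002], [0.973, 0.232, -0.001], [-0.002, 0.002, -1.0]]
ft_force: [1.8, -3.5, 2.0]
grip_width: 0.0113
gripper_force: 20.9
```

```bash
python3 -c "
from h import *
lid()"
```

```text
t 23.7 box [0.013  0.0024 0.3173] w [ 0.6235 -0.0372  0.3173] F [ 0.96 -3.82  1.98] gw 0.0113 gf 20.91 q [-14.2  27.6  51.   -0.  101.3 -27.6]
theta 1.201 r 0.2374 Frad 1.5 Ftan 1.6
```

Request:
move_arm(plan=[[0,0,0,0,-1.72,0.75,-1],[0,0,0,0,-3.38,1.64,-1],[0,0,0,0,-4.96,2.65,-1],[0,0,0,0,-6.46,3.79,-1],[0,0,0,0,-7.86,5.04,-1]], squeeze=30)

```text
time_s: 24.2
position: [0.5466, -0.055, 0.2666]
tool_rot: [[-0.232, 0.973, 0.003], [0.973, 0.232, -0.001], [-0.001, 0.003, -1.0]]
ft_force: [2.7, -3.4, 0.2]
grip_width: 0.0108
gripper_force: 29.5
```

```bash
python3 -c "
from h import *
lid()"
```

```text
t 24.2 box [-0.066   0.0028  0.2666] w [ 0.5466 -0.055   0.2666] F [ 1.81 -3.91  0.18] gw 0.0108 gf 29.5 q [-18.1  20.4  70.7   0.   88.8 -31.5]
theta 0.802 r 0.2373 Frad -1.1 Ftan 1.4
```

Request:
move_arm(plan=[[0,0,0,0,-1.29,1.36,-1],[0,0,0,0,-2.48,2.82,-1],[0,0,0,0,-3.54,4.38,-1],[0,0,0,0,-4.47,6.01,-1],[0,0,0,0,-5.27,7.71,-1]])

```text
time_s: 24.7
position: [0.4955, -0.067, 0.1891]
tool_rot: [[-0.232, 0.973, 0.002], [0.973, 0.232, -0.0], [-0.001, 0.002, -1.0]]
ft_force: [4.7, 0.4, -3.2]
grip_width: 0.0105
gripper_force: 29.6
```

```bash
python3 -c "
from h import *
lid()"
```

```text
t 24.7 box [-0.1184  0.003   0.1891] w [ 0.4955 -0.067   0.1891] F [ 4.67 -0.75 -3.15] gw 0.0105 gf 29.63 q [-21.3  18.9  86.3   0.   74.6 -34.8]
theta 0.405 r 0.2365 Frad -5.5 Ftan -1.1
```

Request:
move_arm(plan=[[0,0,0,0,-0.56,1.76,-1],[0,0,0,0,-1.08,3.56,-1],[0,0,0,0,-1.45,5.41,-1],[0,0,0,0,-1.64,6.81,-1],[0,0,0,0,-1.71,7.74,-1]])

```text
time_s: 25.2
position: [0.4786, -0.071, 0.1111]
tool_rot: [[-0.232, 0.973, -0.0], [0.973, 0.232, 0.0], [0.0, -0.0, -1.0]]
ft_force: [-1.3, -0.3, 0.3]
grip_width: 0.0109
gripper_force: 30.5
```

```bash
python3 -c "
from h import *
lid()"
```

```text
t 25.2 box [-0.1358  0.0031  0.1111] w [ 0.4786 -0.071   0.1111] F [-1.33  0.03  0.28] gw 0.0109 gf 30.51 q [-22.5  22.9  95.3   0.   61.9 -35.9]
theta 0.064 r 0.2351 Frad 1.3 Ftan 0.2
```

Request:
move_arm(plan=[[0,0,0,0,-0.03,0.4,-1],[0,0,0,0,-0.04,0.8,-1],[0,0,0,0,-0.04,1.2,-1],[0,0,0,0,-0.04,1.6,-1],[0,0,0,0,-0.04,1.6,-1]])

```text
time_s: 25.7
position: [0.4784, -0.0714, 0.0971]
tool_rot: [[-0.233, 0.973, 0.001], [0.973, 0.233, -0.001], [-0.002, 0.0, -1.0]]
ft_force: [-7.6, -0.2, 16.5]
grip_width: 0.0107
gripper_force: 33.2
```

```bash
python3 -c "
from h import *
lid()"
```

```text
t 25.7 box [-0.1361  0.0027  0.0971] w [ 0.4784 -0.0714  0.0971] F [-7.46  1.6  16.47] gw 0.0107 gf 33.15 q [-22.5  24.   96.4  -0.1  59.6 -35.9]
theta 0.005 r 0.235 Frad 7.5 Ftan 16.4
```

Request:
move_arm(plan=[[0,0,0,0,-0.1,-0.25,-1],[0,0,0,0,-0.1,-0.25,-0.6],[0,0,0,0,-0.1,-0.25,-0.15],[0,0,0,0,-0.1,-0.25,-0.15],[0,0,0,0,-0.1,-3,-0.15]])

```text
time_s: 26.2
position: [0.476, -0.0709, 0.1232]
tool_rot: [[-0.232, 0.973, -0.006], [0.973, 0.232, 0.003], [0.004, -0.005, -1.0]]
ft_force: [0.3, -0.8, 0.1]
grip_width: 0.0364
gripper_force: 0.0
```

Request:
move_arm(plan=[[0,0,0,0,-0.5,-4,-0.15],[0,0,0,0,-1.5,-8,-0.15],[0,0,0,0,-3,-12,-0.15],[0,0,0,0,-3,-12,-0.15]])

```text
time_s: 26.6
position: [0.4489, -0.0791, 0.25]
tool_rot: [[-0.232, 0.973, 0.008], [0.973, 0.232, -0.004], [-0.006, 0.007, -1.0]]
ft_force: [-0.4, 0.3, -0.6]
grip_width: 0.0363
gripper_force: 0.0
```

```bash
python3 -c "
from h import *
s=st();f=env.get_image('side');print([ (x['pixel'],x['conf']) for n in ('knuckle','lid_bar','tape','pen_cup','stapler') for x in env.tip_of(n,f)[:1]]);save(f,'s10.png')"
```

```text
t 26.6 box [-0.1666  0.0021  0.25  ] w [ 0.4489 -0.0791  0.25  ] F [-0.27  0.4  -0.56] gw 0.0363 gf 0.0 q [-24.9  11.2  86.6  -0.   81.7 -38.3]
[([345.3, 267.9], 0.63), ([284.6, 213.9], 0.96), ([277.8, 156.0], 0.48), ([376.5, 343.9], 0.66), ([327.3, 136.4], 0.61)]
```

View pics/s10.png

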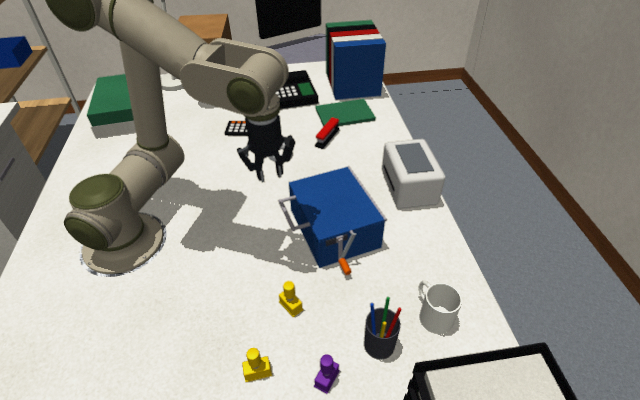

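The lid is shut with the bar back at (285,214), the same as at the start. The stay is folded, the arm is clear, and the other things are in place. Handing in.

```bash
python3 -c "
from rig import env
print(env.close_job())"
```

```text
the job is handed in; nothing more can be done
None
```

The job is handed in at 26.6 s: the stamp stands in the larger compartment, the lid is fully shut, and the other things look unmoved; the hand-in gave no verdict.

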